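# Lock the glass stop on the bar's T-slot rail

### The arm

A 7-joint arm with a two-finger parallel gripper is mounted at the origin on a cart in front of the work surface, level with it; the furniture and walls round the work are solid. World frame = base frame: x ahead of the robot, y to its left, z up, the work surface at z = 0. Lengths are in m, angles in rad, forces in N, time in s.
With the tool pointing down it reaches from about 0.425 to 0.875 m from the base axis. Payload 8.4 kg.
Tool frame: the origin (TCP) lies on the mounting face of the last link; the fingertips stand 182 mm ahead of it and the grasp point (between the pads) lies 164 mm ahead of it; z points along the fingers, y is the line along which they close (so a half turn about z gives the same grasp; the last joint's range is limited). The gripper opens to 87 mm and grips with 3 to 60 N. Pads are 19 mm wide; open, the fingers measure 117 mm over their backs; the gripper's body (75 mm by 190 mm) begins 51 mm behind the grasp point.
Start: joints at [-1.43, 0.333, 0.04, 1.465, -0.013, 1.343, -0.059], TCP at [0.154, 0.631, 0.405] pointing down, gripper open.
Joint ranges: [-2.58, 2.58], [-0.38, 2.09], [-1.3, 1.39], [0.25, 2.4], [-1.5, 4.64], [0.08, 2.09], [-2.65, 2.65]. Speed limits (rad/s): [2.22, 2.22, 2.79, 2.79, 3.14, 3.14, 3.14].

### API

Orientations are given as a 3x3 rotation matrix whose columns are the frame's x, y, z axes.
In Python, from bench import observe, camera, finish_job, recognise, masks_of gives the robot as it stands. The module is installed in compiled form; this text tells all that it offers.
- The arm moves only by the shell command python3 -m pendant 'ROWS' [FORCE]. ROWS is JSON, one flat list of numbers, 7 for each row, row after row: the finger opening in mm, from 0 to 87, then the shift along the tool's x, y, z in units of 200 mm (1.0 is 200 mm), then the turn, a rotation vector about the tool's x, y, z in units of 90 degrees (1.0 is 90 degrees). In form: [jaw, x, y, z, ax, ay, az, jaw, x, y, z, ax, ay, az, ...]. A call has 1 to 8 rows; each row is the pose to reach, as a shift and turn from the pose commanded when the call began, along the tool's axes at that moment; what a row does not reach only later rows make up. A row lasts 1/8 s, in which the tool goes at most 62.5 mm and 10.7 degrees, less where a joint would pass 70% of its speed; a pose out of reach is approached as far as the arm can. A call with a number of a shift or a turn outside -1 to 1 is refused whole. A call with a gripper value outside its range is refused whole. The fingers move at their own pace and stop on an object; FORCE is the grip in N (left out, the last holds). Time passes only in rows, so rows that repeat a pose let the fingers close. It gives the time, the measured TCP pose, the force, the opening and the grip force at its end, in the units of the state.
- observe(): the state, without advancing time (a new reading comes with each control period).
- camera(name): name is "scene" or "top"; returns a dict with "pixels" (400x640x3 uint8, red, green, blue), "z_map" (400x640 float32, m along the optical axis (not along the pixel's ray), 0 where there is no reading), "fx", "fy", "cx", "cy" (pixels), "xyz" and "orientation" of the camera in the world. Camera axes: x right, y down, z forward; pixel columns grow to the right and rows downward; lengths in m; the calibration is good to about 2 mm. A picture is of the moment at which its call begins.
- finish_job(): hands the job in; it is judged then, once.
Trained networks look in a picture, given as the dict that the camera call returned (one of the last four; its "shot" number tells which), for a name from the list of things; names that differ only in an ending like _2 or _b are one class to them, and where a whole thing is asked for, a point or a joint stands for the part that bears it (a point fixed in the world has none). Each returns a list of dicts, best first, with "confidence" (0 to 1); they miss things now and then, are a little off and sometimes report something else, mostly with a low value. They report only what shows in the picture. A call takes as long as a camera call. They do not tell look-alikes from the thing itself.
- recognise(thing, picture): "at" ([column, row] as shares, 0 to 1, of the picture: columns of its width, rows of its height, amid what is visible of it).
- masks_of(thing, picture): "region" (400x640 bool, what is visible of it) and "at" ([column, row] as shares, 0 to 1, of the picture: columns of its width, rows of its height, amid what is visible of it).
The state is a dict: "clock": time; "joints": joint angles; "qvel": joint speeds; "joint_efforts": joint torques, N m; "tool_pos": TCP position; "eef_rot": TCP orientation; "force": force on the tool from outside, world axes, zero at the start; "torque": the same for the moment, N m; "grip_width": opening from 0.0 (shut) to 1.0 (fully open); "grasp_force": force on a finger pad.
Only numpy, scipy, OpenCV 4.12 (cv2) and the standard library are available. Lean on these libraries where they do the work, as an engineer would, in place of code of your own. Each camera call takes 0.05 s, during which the arm holds its last target. There are 200 camera calls.

### The job

Take the T-bolt with the bar-shaped knob out of its wooden block, lower its head lengthwise into the slot of the metal rail in front of the stop's fork, and slide it along until its shank is home in the fork, gently, so that the stop is not shoved out of its place. Give the bolt a quarter turn clockwise so that its head lies crosswise under the lips of the rail, and go on turning the knob clockwise until it holds the stop finger-tight, not forced; let go and leave the glasses, the jigger and the bitters bottle undisturbed.

Things in the scene. Friction and masses are not known exactly. Their poses are not given: they have to be found in the camera images.
- rail: Aluminium T-slot rail fixed on the worktop, 240 mm long (+ 18 mm screw ears), 42 wide, 25 high. Origin: middle of underside; y along the slot, x across. Slot mouth 12 mm wide, open above all along, between lips from z = 25 mm down to 19 mm; hidden wear strips under the lips reach 0.2 to 2.4 mm lower, differently each time. Hollow below: 34 mm wide, floor at z = 4 mm.
- glass_stop: Steel stop that slides along the rail's y (about 7 N friction); axes as the rail's. Origin: bolt axis when home, at rail-top level. Forked foot 5 mm thick on the rail, 46 wide; notch 13 mm wide, open to -y at y = -18 mm, closed at y = +4.5 mm. Kerb 64 wide at y = 49 to 55 mm, top z = 17 mm. At least 70 mm of free slot on the -y side of the fork.
- seat (a point): Home position of the bolt's axis, on the top face of the stop's foot (30 mm above the worktop); axes as the rail's. Inside the rail the stop has two lugs: at home the bolt turns freely clockwise from lengthwise to crosswise, there the lugs hold the head and only the knob turns on, on its thread.
- block: Fixed dark wooden parking block 66 x 56 mm, 34 mm high, with an oblong hole (14 mm in its x, 34 mm in its y) right through; origin: middle of its underside. The bolt hangs in it by the washer under its knob, which rests on the block's top.
- tbolt: Loose steel T-bolt. Origin: middle of the underside of its head; z up along the shank. Head 28 mm long in its y, 10 mm wide in its x, 7 mm thick; shank 9 mm thick. Bolt and knob weigh about 0.16 kg.
- knob: Bar knob (nut) on the bolt's thread. Origin: on the axis, at the washer's underside; z up. Neck 10 mm thick from z = 6 to 20 mm, then the bar. Clockwise from above tightens, 3 mm lower per radian. Thread friction 0.15 N m: the bolt turns along until its head is held. At the start the washer is 15 to 17 mm above the head's top and the bar within 15 degrees of the head's direction.
- washer: Steel washer under the knob, 30 mm across, 6 mm thick, keyed to the bolt so that it does not turn with the knob; it moves up and down with it. Origin: middle of its underside, axes as the bolt's.
- bar (a point): Middle of the knob's bar, 31 mm above its origin; axes as the knob's. Bar 12 mm thick in x (grip here), 46 long in y, 22 high. Foot, lip and strip are 11.2 to 13.4 mm together, the rest is play to turn away, washer resting on the foot; then, at rest, the knob pushes back with 0.03 N m per 10 N of clamping (some 400 N per radian); 15 to 100 N is finger-tight. Friction keeps up to 50 N when let go.
- tumbler_a: Faceted glass tumbler, 70 mm across, 87 mm tall, loose; origin in the middle of its underside. Leave alone.
- tumbler_b: Faceted glass tumbler like the other, standing beyond the rail. Leave alone.
- jigger: Steel double jigger, 43 mm across, 88 mm tall, loose; origin in the middle of its underside. Leave alone.
- bitters: Small bottle with a black cap, 39 mm across, 100 mm tall, loose; origin in the middle of its underside. Leave alone.
Things that resemble listed ones, but are neither listed nor needed, are in the scene too. Leave any blue or purple look-alike of the tbolt alone.

How it is judged:
On the way, in this order (a step that is already met when the one before it is completed fails the run):
1. the bolt's head is down in the rail's slot (z of tbolt in the frame of rail between 0.002 and 0.0135 m and x of tbolt in the frame of rail between -0.006 and 0.006 m and y of tbolt in the frame of rail between -0.12 and 0.11 m), for 0.1 s.
2. the shank is slid home in the fork (within 5 mm), head still in the slot (all of step 1 and horizontal distance between tbolt and seat below 0.005 m), for 0.1 s.
3. the head is turned crosswise under the lips (within 17 degrees) (all of step 2 and angle between the y axis of tbolt and the x axis of rail, either way round below 0.3 rad), for 0.1 s.
At the end, for the whole second after the job is handed in: The bolt stands upright (within 7 degrees) in the rail's slot at rest, shank home in the fork (within 5 mm), head crosswise under the lips (within 17 degrees), the washer under the knob clamping the stop's foot with more than 15 N, the stop within 10 mm of where it was (all of step 3 and contact force between washer and glass_stop above 15 N and angle between tbolt's own z axis and vertical below 0.12 rad and linear speed of tbolt below 0.02 m/s and distance of glass_stop from where it was at the start of the episode below 0.01 m); the robot touches nothing.
It fails at once if the knob is forced: more than 100 N on the stop's foot (contact force between washer and glass_stop above 100 N).
It fails at once if the stop is shoved more than 10 mm from its place (distance of glass_stop from where it was at the start of the episode above 0.01 m).
It fails at once if a glass, the jigger or the bitters bottle is moved more than 30 mm (distance of any of tumbler_a, tumbler_b, jigger, bitters from where it was at the start of the episode above 0.03 m).
It also fails if it takes over 64 s, if anything falls off the work surface, if the arm or the gripper's body presses on something with over 40 N, if the wrist force passes 120 N, or if a joint passes its speed limit or range.

## Working session

There is one attempt and no reset: what is moved stays moved. The work goes in short steps, Python scripts to look and compute and a shell command to move; the robot and the scene stay as the last step left them, time stands still between calls to the robot, and variables do not carry over. Pictures are saved under pics/ and viewed, at most 10 in all, crops included, and the job is handed in when it is done.

```bash
mkdir -p pics; cat > h.py <<'E'
import numpy as np, cv2
from bench import *
def pts(c):
    v,u=np.mgrid[0:400,0:640]; z=c["z_map"]
    P=np.stack([(u-c["cx"])/c["fx"]*z,(v-c["cy"])/c["fy"]*z,z],-1)
    W=P@np.array(c["orientation"]).T+np.array(c["xyz"]); W[z==0]=np.nan
    return W
def save(c,n,crop=None,s=1):
    im=c["pixels"][...,::-1]
    if crop: a,b,d,e=crop; im=im[b:e,a:d]
    cv2.imwrite("pics/"+n,cv2.resize(im,None,fx=s,fy=s,interpolation=cv2.INTER_CUBIC))
E
python3 - <<'E'
from h import *
s=observe();print({k:np.round(v,3).tolist() for k,v in s.items()})
out=[]
for n in ["scene","top"]:
    c=camera(n);save(c,n+"0.png");W=pts(c);print(n,c["xyz"],np.round(c["orientation"],2).tolist())
    for t in ["rail","glass_stop","block","tbolt","knob","washer","tumbler_a","jigger","bitters"]:
        for m in masks_of(t,c)[:3]:
            r=m["region"];p=W[r];print(t,round(m["confidence"],2),np.round([m["at"][0]*640,m["at"][1]*400]),r.sum(),"med",np.round(np.nanmedian(p,0),3),"zmax",np.round(np.nanpercentile(p[:,2],95),3))
E
```

```text
{'clock': 0.0, 'joints': [-1.43, 0.334, 0.04, 1.466, -0.013, 1.343, -0.059], 'qvel': [0.0, -0.003, -0.0, -0.0, 0.001, 0.001, -0.001], 'joint_efforts': [-0.0, -65.635, 1.335, -40.382, -0.06, 0.045, 0.0], 'tool_pos': [0.154, 0.631, 0.404], 'eef_rot': [[-0.971, 0.238, -0.0], [0.238, 0.971, -0.002], [-0.0, -0.002, -1.0]], 'force': [-0.16, 0.776, -0.308], 'torque': [0.014, 0.03, 0.047], 'grasp_force': 0.0, 'grip_width': 1.002}
scene [-0.21112534 -0.45731323  0.98993458] [[0.61, -0.57, 0.55], [-0.79, -0.45, 0.42], [0.01, -0.69, -0.73]]
rail 0.58 [360. 233.] 1691 med [ 0.498 -0.068  0.022] zmax 0.031
glass_stop 0.88 [344. 225.] 416 med [ 0.494 -0.014  0.029] zmax 0.041
glass_stop 0.41 [302. 157.] 321 med [0.612 0.219 0.052] zmax 0.097
block 0.92 [267. 177.] 369 med [0.495 0.262 0.029] zmax 0.036
tbolt 0.77 [241. 187.] 211 med [0.413 0.28  0.046] zmax 0.066
tbolt 0.7 [237. 153.] 141 med [0.522 0.397 0.048] zmax 0.065
tbolt 0.62 [268. 166.] 181 med [0.511 0.275 0.061] zmax 0.077
knob 0.62 [248. 208.] 90 med [0.36  0.204 0.062] zmax 0.066
knob 0.55 [268. 166.] 137 med [0.512 0.274 0.067] zmax 
[... 991 characters left out ...]
0.067
knob 0.6 [260. 254.] 110 med [0.366 0.206 0.064] zmax 0.067
knob 0.52 [293. 150.] 662 med [0.633 0.138 0.024] zmax 0.086
knob 0.51 [235. 237.] 105 med [0.416 0.282 0.064] zmax 0.068
washer 0.63 [231. 236.] 143 med [0.416 0.279 0.062] zmax 0.068
washer 0.6 [282. 226.] 151 med [0.446 0.154 0.063] zmax 0.067
washer 0.57 [264. 260.] 162 med [0.368 0.209 0.062] zmax 0.067
tumbler_a 0.78 [294. 149.] 673 med [0.633 0.138 0.026] zmax 0.087
tumbler_a 0.69 [445. 156.] 780 med [ 0.615 -0.245  0.037] zmax 0.086
jigger 0.94 [192. 227.] 393 med [0.435 0.385 0.056] zmax 0.088
jigger 0.32 [235. 194.] 169 med [0.512 0.276 0.074] zmax 0.079
bitters 0.53 [258. 154.] 260 med [0.615 0.221 0.069] zmax 0.101
```

```bash
python3 - <<'E'
from h import *
c=camera("top");save(c,"t1.png",(180,130,460,290),2.85)
c=camera("scene");save(c,"s1.png",(200,120,420,280),3.6)
E
```

```text
(no output)
```

View pics/t1.png

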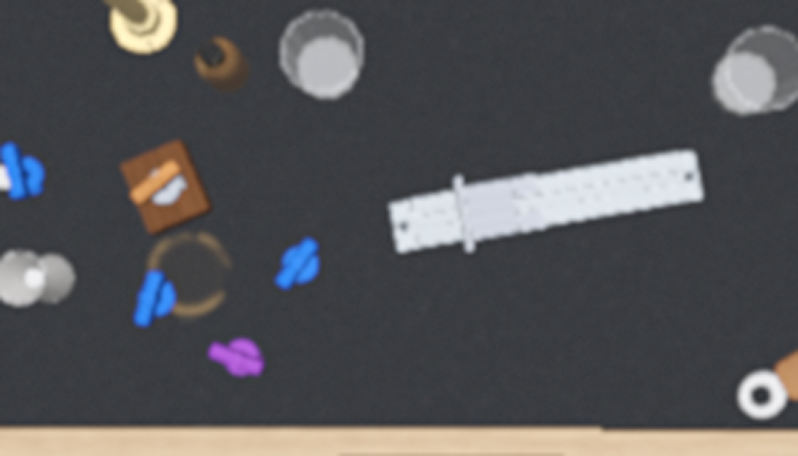

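View pics/s1.png

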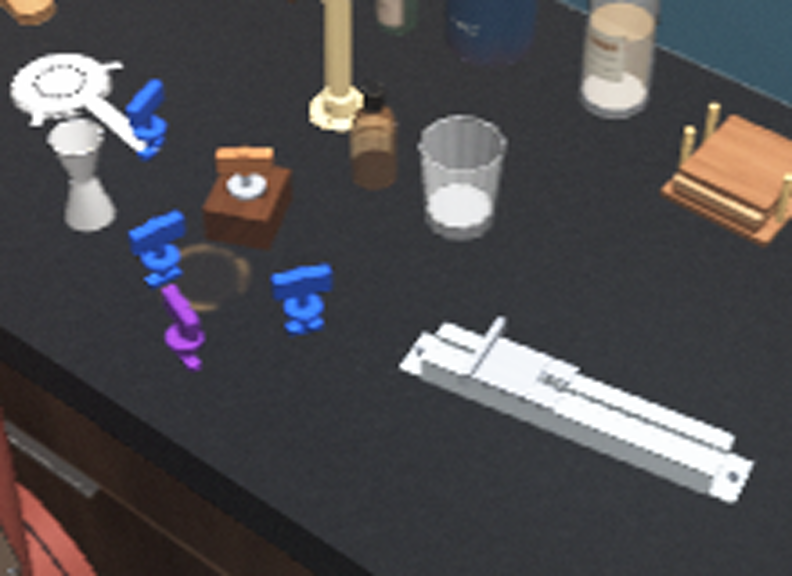

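The top view (280 px wide crop) shows the orange-bar bolt in the brown block at about (165,187). The rail runs from (390,225) to (700,175) with its kerb at (465,213), so the fork opens to the right. The blue and purple bolts are decoys. The scene view agrees, with the orange bar at (245,162) and the fork notch at (550,378).

```bash
cat >> h.py <<'E'
def plane(c,u,v,z):
    d=np.stack([(u-c["cx"])/c["fx"],(v-c["cy"])/c["fy"],np.ones_like(u,float)],-1)@np.array(c["orientation"]).T
    o=np.array(c["xyz"]); return o+d*((z-o[2])/d[...,2])[...,None]
def bar(c,ctr,r=.045,zlo=.06,ztop=None):
    W=pts(c); px=c["pixels"].astype(int)
    m=(np.hypot(W[...,0]-ctr[0],W[...,1]-ctr[1])<r)&(W[...,2]>zlo)
    v,u=np.nonzero(m); P=plane(c,u,v,ztop) if ztop else W[m]
    rect=cv2.minAreaRect(P[:,:2].astype(np.float32)*1000)
    C=np.cov(P[:,:2].T); w,V=np.linalg.eigh(C); a=V[:,1]
    return len(u),P[:,:2].mean(0),np.degrees(np.arctan2(a[1],a[0]))%180,rect,np.median(W[m][:,2])
E
python3 - <<'E'
from h import *
for n in ["top","scene"]:
    c=camera(n);W=pts(c);print(n,c["fx"])
    print("bar",bar(c,(.512,.274),ztop=.075))
    z=W[...,2]
    # block top
    m=(np.hypot(W[...,0]-.51,W[...,1]-.27)<.055)&(z>.027)&(z<.042);v,u=np.nonzero(m);P=plane(c,u,v,.034)
    print("block",cv2.minAreaRect(P[:,:2].astype(np.float32)*1000))
    # rail
    m=(abs(W[...,0]-.5)<.08)&(W[...,1]<.1)&(W[...,1]>-.22)&(z>.018)&(z<.06);v,u=np.nonzero(m)
    P=plane(c,u,v,.025)
    print("rail",m.sum(),cv2.minAreaRect(P[:,:2].astype(np.float32)*1000))
    Q=P[P[:,1]<-.07];C=np.cov(Q[:,:2].T);w,V=np.linalg.eigh(C);a=V[:,1];a=a*np.sign(a[1])
    print("axis",a,np.degrees(np.arctan2(a[1],a[0])),"mean",Q[:,:2].mean(0)); 
    nrm=np.array([a[1],-a[0]]);t=Q[:,:2]@nrm;print("across mean/ext",t.mean(),np.percentile(t,[1,99]))
    m=(abs(W[...,0]-.5)<.08)&(abs(W[...,1])<.1)&(z>.035)&(z<.06);v,u=np.nonzero(m);P=plane(c,u,v,.042)
    print("kerb",m.sum(),P[:,:2].mean(0),cv2.minAreaRect(P[:,:2].astype(np.float32)*1000))
c=camera("top");save(c,"t2.png",(310,175,430,235),6.6)
c=camera("scene");save(c,"s2.png",(310,200,410,260),8)
E
```

```text
top 439.49056336915044
bar (115, array([0.51442524, 0.27520683]), np.float64(129.24773806034827), ((514.5587158203125, 275.4656982421875), (15.224871635437012, 46.166812896728516), 39.100852966308594), np.float64(0.07495347418647902))
block ((514.9390258789062, 276.25347900390625), (66.68125915527344, 56.79004669189453), 23.43496322631836)
rail 1315 ((506.60369873046875, -60.64379119873047), (64.09754943847656, 239.46026611328125), 10.43853759765625)
axis [-0.19415423  0.98097102] 101.19532026559558 mean [ 0.51574077 -0.12428733]
across mean/ext 0.4817958399245538 [0.46107122 0.50304153]
kerb 69 [0.49189684 0.01282697] ((491.0656433105469, -8.40786361694336), (64.24459838867188, 61.56829833984375), 87.7290267944336)
scene 463.9631338238333
bar (97, array([0.50769861, 0.27104208]), np.float64(130.04355669513652), ((504.8183288574219, 269.4209899902344), (30.477703094482422, 44.72768020629883), 38.20478057861328), np.float64(0.07199996369904271))
block ((511.2311706542969, 273.15557861328125), (74.17466735839844, 58.07643508911133), 21.759042739868164)
rail 1089 ((502.7397766113281, -63.125633239746094), (73.45719909667969, 241.3848876953125), 4.490373611450195)
axis [-0.18879675  0.98201618] 100.88257225337198 mean [ 0.51086797 -0.12623765]
across mean/ext 0.47784735983493576 [0.4545956  0.50164904]
kerb 54 [0.48725832 0.01198807] ((487.6946716308594, 11.391523361206055), (65.19698333740234, 8.82414722442627), 10.15910530090332)
```

View pics/t2.png

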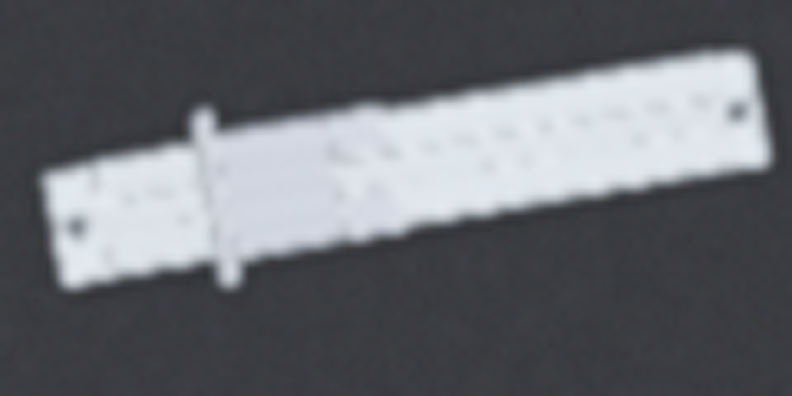

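View pics/s2.png

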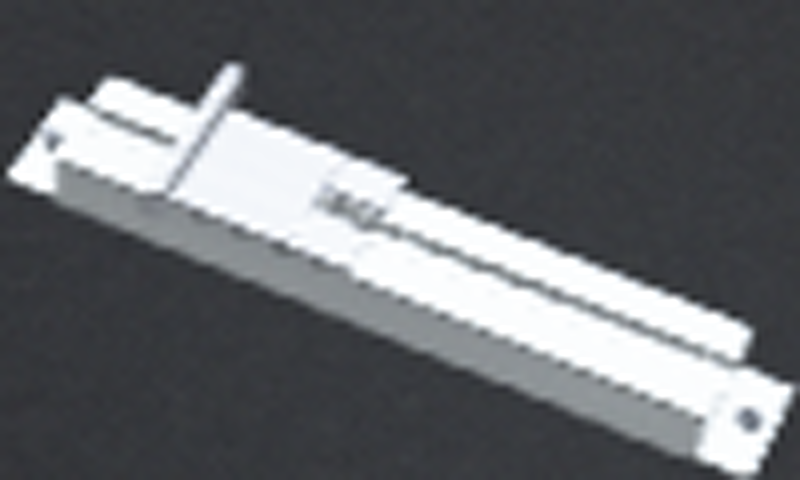

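The top crop shows the rail with screw holes at about (77,228) and (737,112). The scene crop shows the fork notch near (345,205), with the slot continuing to the right. Next I'll refine the rail axis and seat.

```bash
python3 - <<'E'
from h import *
c=camera("top");W=pts(c);z=W[...,2];g=cv2.cvtColor(c["pixels"],cv2.COLOR_RGB2GRAY).astype(float)
H=[]
for (x,y) in [(310+77/6.6,175+228/6.6),(310+737/6.6,175+112/6.6)]:
    x0,y0=int(round(x)),int(round(y)); p=g[y0-3:y0+4,x0-3:x0+4]; w=np.clip(np.percentile(p,70)-15-p,0,None); vv,uu=np.mgrid[-3:4,-3:4]
    u=x0+(w*uu).sum()/w.sum();v=y0+(w*vv).sum()/w.sum(); ze=np.median(z[y0-3:y0+4,x0-3:x0+4]); H.append(plane(c,np.array(u),np.array(v),ze)); print(u,v,ze,H[-1])
d=H[0]-H[1];print("holes mid",(H[0]+H[1])/2,np.degrees(np.arctan2(d[1],d[0])),np.linalg.norm(d))
m=(abs(W[...,0]-.5)<.08)&(z>.018)&(z<.06)
E=[[],[]];
for u in range(372,420):
    v=np.nonzero(m[:,u])[0]
    if len(v)<10: continue
    for k,(e,vv) in enumerate(zip(E,(v.min()-.5,v.max()+.5))): e.append(plane(c,np.array(float(u)),np.array(vv),.025)[:2])
E=[np.array(e) for e in E]
for e in E: print("edge",len(e),np.polyfit(e[:,1]+.1,e[:,0],1))
s=(np.polyfit(E[0][:,1]+.1,E[0][:,0],1)+np.polyfit(E[1][:,1]+.1,E[1][:,0],1))/2;print("centre x at y=-.1",s[1],"angle",90-np.degrees(np.arctan(s[0])), "w",)
# grey threshold edges
E=[[],[]]
for u in range(372,420):
    v=np.nonzero(g[:,u][175:235]>145)[0]+175
    for e,(a,sg) in zip(E,((v.min(),-1),(v.max(),1))):
        lo,hi=g[a+sg,u],g[a,u]; e.append(plane(c,np.array(float(u)),np.array(a+sg*(hi-145)/(hi-lo)),.025)[:2])
for e in E: e=np.array(e);print("gedge",np.polyfit(e[:,1]+.1,e[:,0],1))
mk=(abs(W[...,0]-.5)<.06)&(abs(W[...,1]-.013)<.02)&(z>.034)&(z<.06);v,u=np.nonzero(mk);P=plane(c,u,v,.042)
print("kerb",mk.sum(),P.mean(0),cv2.minAreaRect(P[:,:2].astype(np.float32)*1000))
for n in ("tumbler_a","jigger","bitters"):pass
for zz in (.12,.2):
    q=(z>zz)&(z<.5)&(W[...,0]>.3); print("tall",zz,W[q].min(0) if q.any() else 0,W[q].max(0) if q.any() else 0)
E
```

```text
321.02222222222224 208.94 0.004270652491064064 [0.48265579 0.06734466 0.00427065]
423.25866666666667 191.108 0.0039787402999607036 [ 0.52905935 -0.1938579   0.00397874]
holes mid [ 0.50585757 -0.06325662  0.0041247 ] 100.07369883274471 0.26529257968527403
edge 47 [-0.17048125  0.53317861]
edge 47 [-0.18021289  0.49026416]
centre x at y=-.1 0.5117213849409528 angle 99.94553922305592 w
gedge [-0.17534753  0.53558333]
gedge [-0.17699732  0.48936082]
kerb 68 [0.49180001 0.01446452 0.042     ] ((491.95184326171875, 13.931268692016602), (63.11616516113281, 7.7512617111206055), 11.29439926147461)
tall 0.12 [ 0.30000893 -0.60622686  0.1200245 ] [0.80182303 0.80540795 0.49986842]
tall 0.2 [ 0.30140138 -0.60471417  0.20000239] [0.80182303 0.5878423  0.49986842]
```

```bash
cat >> h.py <<'E'
from scipy.spatial.transform import Rotation as R
def to(xyz,yaw=None):
    "units for tool-down target: TCP xyz, yaw = direction (deg) of tool y"
    s=observe(); M=np.array(s["eef_rot"]);p=np.array(s["tool_pos"])
    d=M.T@(np.array(xyz)-p)/.2; r=np.zeros(3)
    y=np.degrees(np.arctan2(M[1,1],M[0,1]))
    if yaw is not None:
        a=np.radians(yaw);T=np.array([[-np.sin(a),np.cos(a),0],[np.cos(a),np.sin(a),0],[0,0,-1]]).T.copy()
        T=np.column_stack([[-np.sin(a),np.cos(a),0],[np.cos(a),np.sin(a),0],[0,0,-1]])
        r=R.from_matrix(M.T@T).as_rotvec(degrees=True)/90
    print("shift",np.round(d,4),"turn",np.round(r,4),"now yaw",round(y,2),"pos",np.round(p,4),"t",round(s["clock"],2),"F",np.round(s["force"],1),"T",np.round(s["torque"],3),"j",np.round(s["joints"],2),"w",round(s["grip_width"]*87,1),"g",round(s["grasp_force"],1))
E
python3 -m pendant '[87,-1,-0.6,0.0,0,0,0, 87,-1,-0.6,0,0,0,0, 87,-1,-0.6,0,0,0,0, 87,-1,-0.6,0,0,0,0, 87,-1,-0.6,0,0,0,0]'
python3 -m pendant '[87,-1,-0.6,0.2,0,0,0, 87,-1,-0.6,0.2,0,0,0, 87,-1,-0.6,0.2,0,0,0.1, 87,-1,-0.6,0.2,0,0,0.2, 87,-1,-0.6,0.2,0,0,0.3, 87,-1,-0.6,0.2,0,0,0.41]'
python3 -c "
from h import *
to((.5145,.2755,.290),39.2)"
```

```text
clock: 1.98
tool_pos: [0.3236, 0.4642, 0.4053]
eef_rot: [[-0.97, 0.244, 0.001], [0.244, 0.97, -0.0], [-0.001, 0.0, -1.0]]
force: [-0.6, 0.2, 0.0]
grip_width: 0.999
grasp_force: 0.0
clock: 2.72
tool_pos: [0.4859, 0.3038, 0.3646]
eef_rot: [[-0.63, 0.777, -0.0], [0.777, 0.63, 0.0], [0.0, -0.0, -1.0]]
force: [-0.3, 0.8, -0.2]
grip_width: 0.998
grasp_force: 0.0
shift [-0.2     0.0221  0.3728] turn [-0.0001 -0.0002 -0.0018] now yaw 39.04 pos [0.4859 0.3038 0.3646] t 2.73 F [-0.3  0.8 -0.2] T [0.009 0.057 0.013] j [-0.97  0.21  0.38  1.73 -0.08  1.22  0.12] w 86.8 g 0.0
```

```bash
python3 -m pendant '[50,-0.2,0.022,0.37,0,0,0, 50,-0.2,0.022,0.37,0,0,0, 50,-0.2,0.022,0.5,0,0,0, 50,-0.2,0.022,0.663,0,0,0, 50,-0.2,0.022,0.663,0,0,0]' 40
python3 - <<'E'
from h import *
to((.5145,.2755,.232),39.2)
c=camera("scene");save(c,"s3.png",(220,110,320,185),8)
E
```

```text
clock: 3.35
tool_pos: [0.5135, 0.2757, 0.2306]
eef_rot: [[-0.635, 0.772, -0.004], [0.772, 0.635, -0.002], [0.001, -0.004, -1.0]]
force: [-0.2, -0.3, 0.1]
grip_width: 0.594
grasp_force: 0.0
shift [-0.0036  0.0031 -0.0072] turn [-0.0027 -0.0004  0.0025] now yaw 39.43 pos [0.5135 0.2757 0.2306] t 3.35 F [-0.2 -0.3  0.1] T [-0.074  0.044  0.008] j [-0.88  0.37  0.38  1.83 -0.16  0.97  0.25] w 51.6 g 0.0
```

View pics/s3.png

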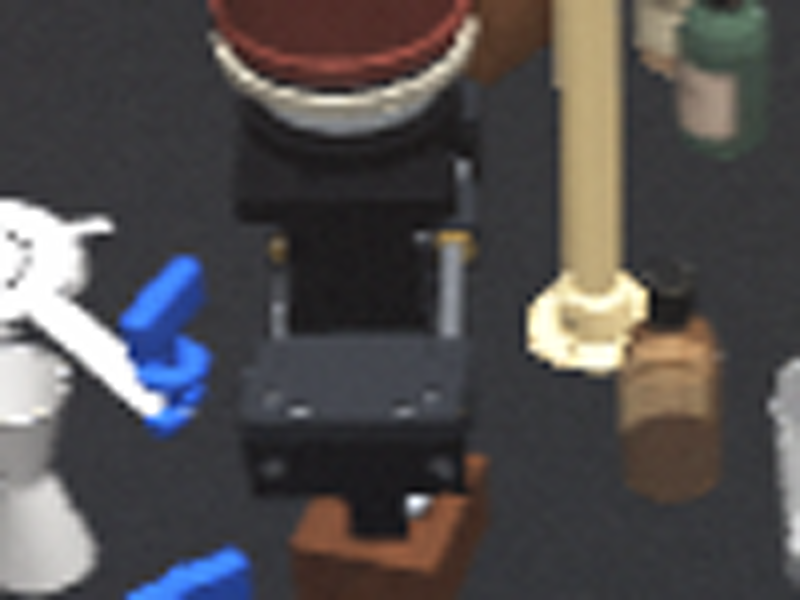

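The gripper straddles the bar above the block at about (400,520), and the candlestick (590,250) is clear. Next I'll close gently and read the forces.

```bash
python3 -m pendant '[0,0,0,0,0,0,0, 0,0,0,0,0,0,0, 0,0,0,0,0,0,0, 0,0,0,0,0,0,0, 0,0,0,0,0,0,0, 0,0,0,0,0,0,0]' 15
python3 -c "
from h import *
to((.5145,.2755,.232),39.2)"
```

```text
clock: 4.15
tool_pos: [0.5148, 0.2751, 0.2323]
eef_rot: [[-0.634, 0.773, 0.0], [0.773, 0.634, 0.0], [-0.0, 0.0, -1.0]]
force: [0.8, 0.1, 0.9]
grip_width: 0.136
grasp_force: 15.0
shift [ 0.0024 -0.0001  0.0016] turn [0.0002 0.     0.0017] now yaw 39.36 pos [0.5148 0.2751 0.2323] t 4.15 F [0.8 0.1 0.9] T [ 0.046 -0.12   0.028] j [-0.88  0.37  0.38  1.83 -0.16  0.97  0.25] w 11.9 g 15.0
```

Gripped at 11.9 mm with almost no side force, so the camera positions hold. The geometry puts the head 7.5 to 15° clockwise of the bar. Next is the lift and transfer.

```bash
python3 -m pendant '[0,0,0,0,0,0,0, 0,0,0,-0.1,0,0,0, 0,0,0,-0.25,0,0,0, 0,0,0,-0.35,0,0,0, 0,0,0,-0.35,0,0,0]' 35
python3 -c "
from h import *
to((.5100,-.0885,.300),21.3)
c=camera('top');print(bar(c,(.5148,.2751),zlo=.04))"
```

```text
clock: 4.78
tool_pos: [0.515, 0.2752, 0.3031]
eef_rot: [[-0.634, 0.773, 0.002], [0.773, 0.634, 0.001], [0.0, 0.002, -1.0]]
force: [1.1, 0.4, -2.2]
grip_width: 0.133
grasp_force: 35.0
shift [-1.3902 -1.1723  0.0133] turn [ 1.200e-03 -2.000e-04  2.006e-01] now yaw 39.35 pos [0.515  0.2752 0.3031] t 4.78 F [ 1.1  0.4 -2.2] T [-0.077 -0.067 -0.004] j [-0.9   0.28  0.4   1.77 -0.12  1.11  0.22] w 11.6 g 35.0
(3256, array([0.51311722, 0.27028614]), np.float64(105.97949370670625), ((513.9082641601562, 274.6954345703125), (87.66596984863281, 89.63877868652344), 30.583105087280273), np.float64(0.538460237906373))
```

```bash
python3 -m pendant '[0,-0.23,-0.2,0,0,0,0, 0,-0.46,-0.39,0,0,0,0, 0,-0.7,-0.59,0,0,0,0.05, 0,-0.7,-0.59,0,0,0,0.1, 0,-0.7,-0.59,0,0,0,0.2]'
python3 -c "
from h import *
to((.5100,-.0885,.300),21.3)"
```

```text
clock: 5.45
tool_pos: [0.5117, 0.0909, 0.3008]
eef_rot: [[-0.359, 0.933, -0.002], [0.933, 0.359, -0.001], [0.0, -0.002, -1.0]]
force: [-0.5, -0.2, -0.8]
grip_width: 0.136
grasp_force: 35.0
shift [-0.8344 -0.3295  0.0044] turn [-0.0013 -0.0001 -0.0031] now yaw 21.02 pos [0.5117 0.0909 0.3008] t 5.45 F [-0.5 -0.2 -0.8] T [-0.024 -0.017  0.069] j [-0.75  0.16  0.53  1.93 -0.09  1.08  0.19] w 11.8 g 35.0
```

```bash
python3 -m pendant '[0,-0.28,-0.11,0,0,0,0, 0,-0.56,-0.22,0,0,0,0, 0,-0.834,-0.329,0,0,0,0, 0,-0.834,-0.329,0,0,0,0, 0,-0.834,-0.329,0.1,0,0,0, 0,-0.834,-0.329,0.16,0,0,0, 0,-0.834,-0.329,0.16,0,0,0]'
python3 - <<'E'
from h import *
to((.5100,-.0885,.250),21.3)
c=camera("scene");save(c,"s4.png",(310,180,410,255),8)
E
```

```text
clock: 6.32
tool_pos: [0.5112, -0.0866, 0.2688]
eef_rot: [[-0.365, 0.931, -0.003], [0.931, 0.365, -0.0], [0.001, -0.003, -1.0]]
force: [0.1, -0.2, -1.8]
grip_width: 0.133
grasp_force: 35.0
shift [-0.0066 -0.0085  0.0939] turn [-0.0018 -0.0004  0.0011] now yaw 21.4 pos [ 0.5112 -0.0866  0.2688] t 6.33 F [ 0.1 -0.2 -1.8] T [-0.073  0.025 -0.062] j [-0.51  0.21  0.66  1.97 -0.15  1.01  0.6 ] w 11.6 g 35.0
```

View pics/s4.png

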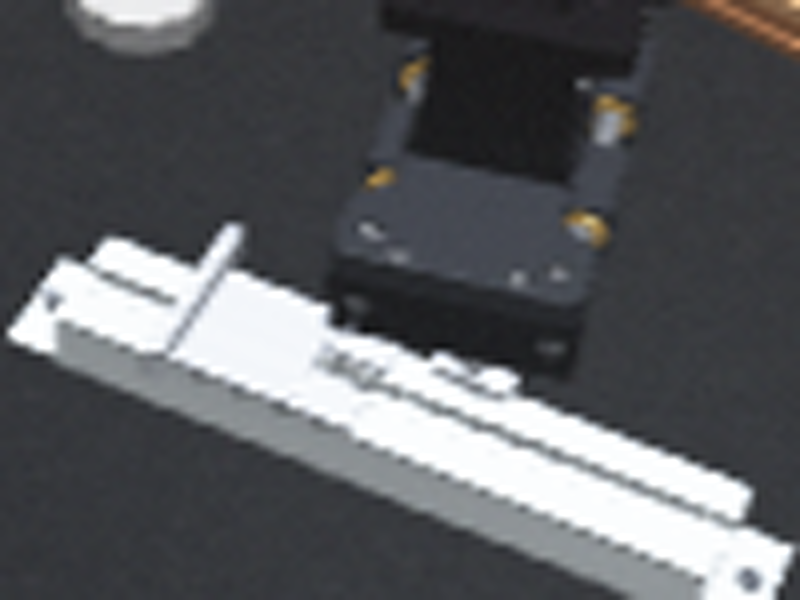

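The scene crop shows the bolt's white head below the fingers, from about (430,360) to (520,390), over the slot in front of the fork. I'll check its direction, then align and go down.

```bash
python3 - <<'E'
from h import *
c=camera("scene")
W=pts(c);g=cv2.cvtColor(c["pixels"],cv2.COLOR_RGB2GRAY).astype(float)
f=lambda x,y,z:plane(c,np.array(310+x/8.),np.array(180+y/8.),z)[:2]
for (a,b,z) in (((432,355),(520,385),.05),((432,372),(508,396),.047),((385,387),(738,543),.025)):
    d=f(*a,z)-f(*b,z);print(np.degrees(np.arctan2(d[1],d[0])),np.linalg.norm(d),(f(*a,z)+f(*b,z))/2)
print(np.round(g[222:232,360:380]).astype(int))
to((.5100,-.0885,.2485),21.3)
E
```

```text
103.23194763036236 0.03096608987333513 [ 0.51143321 -0.08836874]
105.00501709755378 0.026465285601847317 [ 0.5074073  -0.08897605]
97.15656317513985 0.1293009995321348 [ 0.51332035 -0.12259064]
[[ 57  33  33  33  30  34  33  34  31  32  32  32  33  30  33  33  32  60
   62  49]
 [113  58  49  43  56  53  38  33  31  32  29  33  32  31  31  33  31  47
   67  72]
 [236 203 123  64 236 243 186 106  60  42  35  36  35  34  31  33  32  34
   45  42]
 [253 253 252 234 188 243 252 236 164 131 119 161 137  66  41  32  32  35
   36  35]
 [253 253 253 241 202 161 146 161 177 169 199 242 249 238 173  78  46  41
   39  33]
 [253 253 253 253 253 248 217 155 127 195 247 251 249 252 213  52  59  59
   61  54]
 [221 251 253 253 253 253 253 248 217 155 117 153 239 230 133  65  59  59
   59  58]
 [173 150 174 250 254 253 253 253 253 244 203 178 155 204 180  98  67  59
   60  59]
 [248 219 162 145 155 219 251 253 253 253 253 253 248 250 253 254 249 189
   94  63]
 [253 253 248 207 139 131 121 173 248 254 253 252 253 253 253 253 253 253
  246 188]]
shift [-0.0037 -0.011   0.1084] turn [-0.0003  0.0001  0.001 ] now yaw 21.39 pos [ 0.5118 -0.087   0.2702] t 6.42 F [-0.4 -0.3 -1. ] T [-0.061  0.069  0.006] j [-0.51  0.21  0.66  1.97 -0.15  1.01  0.6 ] w 12.0 g 35.0
```

```bash
python3 -m pendant '[0,0,-0.01,0.05,0,0,0.02, 0,0,-0.01,0.08,0,0,0.022, 0,0,-0.01,0.1,0,0,0.022, 0,0,-0.01,0.1,0,0,0.022]'
python3 -c "
from h import *
to((.5097,-.087,.2465),19.3)"
```

```text
clock: 6.92
tool_pos: [0.5098, -0.088, 0.2499]
eef_rot: [[-0.332, 0.943, -0.001], [0.943, 0.332, -0.0], [0.0, -0.001, -1.0]]
force: [0.2, 0.0, -1.6]
grip_width: 0.133
grasp_force: 35.0
shift [0.0048 0.0014 0.0169] turn [-0.0004 -0.      0.0009] now yaw 19.38 pos [ 0.5098 -0.088   0.2499] t 6.92 F [ 0.2  0.  -1.6] T [-0.106  0.062  0.011] j [-0.5   0.24  0.66  1.99 -0.18  0.97  0.58] w 11.6 g 35.0
```

```bash
python3 -m pendant '[0,0,0,0.01,0,0,0, 0,0,0,0.015,0,0,0, 0,0,0,0.02,0,0,0, 0,0,0,0.025,0,0,0, 0,0,0,0.03,0,0,0]'
python3 -c "
from h import *
to((.5097,-.088,.2465),19.3)"
```

```text
clock: 7.55
tool_pos: [0.5098, -0.088, 0.2441]
eef_rot: [[-0.332, 0.943, -0.0], [0.943, 0.332, -0.0], [0.0, -0.0, -1.0]]
force: [-0.1, -0.6, -2.0]
grip_width: 0.136
grasp_force: 35.0
shift [ 0.0003 -0.0003 -0.0121] turn [-0.0001 -0.      0.0009] now yaw 19.38 pos [ 0.5098 -0.088   0.2441] t 7.55 F [-0.1 -0.6 -2. ] T [-0.132  0.249  0.027] j [-0.49  0.25  0.65  1.99 -0.18  0.96  0.59] w 11.8 g 35.0
```

```bash
python3 -m pendant '[0,0,0,0.007,0,0,0, 0,0,0,0.014,0,0,0, 0,0,0,0.021,0,0,0, 0,0,0,0.021,0,0,0]'
python3 -c "
from h import *
to((.5097,-.088,.2291),19.3)"
```

```text
clock: 8.05
tool_pos: [0.5098, -0.088, 0.2398]
eef_rot: [[-0.332, 0.943, -0.0], [0.943, 0.332, -0.0], [0.0, -0.0, -1.0]]
force: [-0.6, -0.5, -2.4]
grip_width: 0.132
grasp_force: 35.0
shift [ 0.0001 -0.0005  0.0535] turn [-0.0002 -0.      0.0009] now yaw 19.38 pos [ 0.5098 -0.088   0.2398] t 8.05 F [-0.6 -0.5 -2.4] T [-0.166  0.218 -0.026] j [-0.49  0.25  0.65  2.   -0.19  0.95  0.59] w 11.5 g 35.0
```

It went in without resistance. Next, down to sliding height.

```bash
python3 -m pendant '[0,0,0,0.013,0,0,0, 0,0,0,0.026,0,0,0, 0,0,0,0.039,0,0,0, 0,0,0,0.052,0,0,0, 0,0,0,0.052,0,0,0]'
python3 -c "
from h import *
to((.5009,-.0370,.2291),19.3)"
```

```text
clock: 8.68
tool_pos: [0.5098, -0.088, 0.2294]
eef_rot: [[-0.332, 0.943, -0.0], [0.943, 0.332, -0.0], [-0.0, -0.0, -1.0]]
force: [0.1, -0.7, -1.6]
grip_width: 0.135
grasp_force: 35.0
shift [0.2553 0.0425 0.0013] turn [-0.0002  0.      0.0009] now yaw 19.38 pos [ 0.5098 -0.088   0.2294] t 8.68 F [ 0.1 -0.7 -1.6] T [-0.073  0.001  0.068] j [-0.48  0.27  0.65  2.   -0.2   0.93  0.61] w 11.7 g 35.0
```

```bash
python3 -m pendant '[0,0.03,0.005,0,0,0,0, 0,0.06,0.01,0,0,0,0, 0,0.08,0.0132,0,0,0,0, 0,0.08,0.0132,0,0,0,0]'
python3 -m pendant '[0,0.015,0.0025,0,0,0,0, 0,0.03,0.005,0,0,0,0, 0,0.045,0.0074,0,0,0,0, 0,0.06,0.01,0,0,0,0, 0,0.06,0.01,0,0,0,0]'
python3 -c "
from h import *
to((.5009,-.0370,.2291),19.3)"
```

```text
clock: 9.18
tool_pos: [0.507, -0.0715, 0.2296]
eef_rot: [[-0.333, 0.943, 0.0], [0.943, 0.333, 0.0], [0.0, 0.0, -1.0]]
force: [-0.8, 0.6, -2.2]
grip_width: 0.139
grasp_force: 35.0
clock: 9.8
tool_pos: [0.5049, -0.0598, 0.2296]
eef_rot: [[-0.332, 0.943, -0.0], [0.943, 0.332, 0.0], [0.0, -0.0, -1.0]]
force: [0.0, 0.2, -1.1]
grip_width: 0.132
grasp_force: 35.0
shift [0.114  0.0188 0.0023] turn [-0.     -0.0001  0.0012] now yaw 19.41 pos [ 0.5049 -0.0598  0.2296] t 9.8 F [ 0.   0.2 -1.1] T [-0.032  0.003 -0.045] j [-0.54  0.25  0.64  2.02 -0.18  0.92  0.54] w 11.5 g 35.0
```

```bash
python3 -m pendant '[0,0.015,0.0025,0,0,0,0, 0,0.03,0.005,0,0,0,0, 0,0.045,0.0074,0,0,0,0, 0,0.06,0.01,0,0,0,0, 0,0.075,0.0124,0,0,0,0, 0,0.085,0.014,0,0,0,0, 0,0.085,0.014,0,0,0,0]'
python3 -c "
from h import *
to((.5009,-.0370,.2291),19.3)"
```

```text
clock: 10.68
tool_pos: [0.5019, -0.0429, 0.2296]
eef_rot: [[-0.332, 0.943, 0.0], [0.943, 0.332, 0.0], [0.0, 0.0, -1.0]]
force: [0.0, -0.4, -1.7]
grip_width: 0.135
grasp_force: 35.0
shift [0.0297 0.0049 0.0024] turn [ 0.     -0.      0.0011] now yaw 19.4 pos [ 0.5019 -0.0429  0.2296] t 10.68 F [ 0.  -0.4 -1.7] T [-0.084  0.011 -0.006] j [-0.57  0.24  0.63  2.04 -0.17  0.92  0.5 ] w 11.7 g 35.0
```

Next are 0.5 mm steps while watching the force.

```bash
python3 -m pendant '[0,0.005,0.0008,0,0,0,0, 0,0.01,0.0016,0,0,0,0, 0,0.015,0.0025,0,0,0,0, 0,0.015,0.0025,0,0,0,0]'
python3 -m pendant '[0,0.0025,0.0004,0,0,0,0, 0,0.005,0.0008,0,0,0,0]'
python3 -m pendant '[0,0.0025,0.0004,0,0,0,0, 0,0.005,0.0008,0,0,0,0]'
```

```text
clock: 11.18
tool_pos: [0.5014, -0.04, 0.2296]
eef_rot: [[-0.332, 0.943, 0.0], [0.943, 0.332, 0.0], [0.0, 0.0, -1.0]]
force: [0.7, -0.3, -1.4]
grip_width: 0.134
grasp_force: 35.0
clock: 11.42
tool_pos: [0.5012, -0.0391, 0.2296]
eef_rot: [[-0.332, 0.943, -0.0], [0.943, 0.332, -0.0], [-0.0, -0.0, -1.0]]
force: [-0.4, -0.1, -2.3]
grip_width: 0.139
grasp_force: 35.0
clock: 11.68
tool_pos: [0.501, -0.0381, 0.2296]
eef_rot: [[-0.332, 0.943, -0.0], [0.943, 0.332, -0.0], [-0.0, -0.0, -1.0]]
force: [-0.6, -0.1, -2.5]
grip_width: 0.134
grasp_force: 35.0
```

```bash
for i in 1 2 3; do python3 -m pendant '[0,0.0025,0.0004,0,0,0,0, 0,0.005,0.0008,0,0,0,0]' | sed -n '1,2p;4p;6,8p'; done
```

```text
clock: 11.92
tool_pos: [0.5009, -0.0371, 0.2296]
force: [-0.2, -0.3, -1.7]
grasp_force: 35.0
clock: 12.18
tool_pos: [0.5007, -0.0366, 0.2296]
force: [0.1, -4.8, -1.6]
grasp_force: 35.0
clock: 12.42
tool_pos: [0.5006, -0.0362, 0.2297]
force: [0.6, -6.6, -3.0]
grasp_force: 35.0
```

Contact came at 4.8 to 6.6 N along the slot, which means it is home. I'll back off a little and turn clockwise in stages.

```bash
python3 -m pendant '[0,-0.004,-0.0006,0.001,0,0,0, 0,-0.004,-0.0006,0.001,0,0,0.06, 0,-0.004,-0.0006,0.001,0,0,0.12, 0,-0.004,-0.0006,0.001,0,0,0.18, 0,-0.004,-0.0006,0.001,0,0,0.22, 0,-0.004,-0.0006,0.001,0,0,0.22]'
python3 -c "
from h import *
to((.5009,-.0370,.2291),19.3)"
```

```text
clock: 13.18
tool_pos: [0.5002, -0.0366, 0.2292]
eef_rot: [[0.009, 1.0, -0.001], [1.0, -0.009, -0.001], [-0.001, -0.001, -1.0]]
force: [-1.5, -4.2, -1.4]
grip_width: 0.14
grasp_force: 35.0
shift [-0.0021  0.0033  0.0004] turn [-0.0009  0.0004 -0.2201] now yaw -0.51 pos [ 0.5002 -0.0366  0.2292] t 13.18 F [-1.5 -4.2 -1.4] T [-1.383  0.448  0.043] j [-0.63  0.24  0.68  2.04 -0.19  0.92  0.15] w 12.2 g 35.0
```

```bash
python3 -m pendant '[0,-0.005,-0.0015,0,0,0,0, 0,-0.005,-0.0015,0,0,0,0.08, 0,-0.005,-0.0015,0,0,0,0.16, 0,-0.005,-0.0015,0,0,0,0.24, 0,-0.005,-0.0015,0,0,0,0.3, 0,-0.005,-0.0015,0,0,0,0.3]'
python3 -c "
from h import *
to((.5009,-.0370,.2291),19.3)"
```

```text
clock: 13.92
tool_pos: [0.5002, -0.0368, 0.2292]
eef_rot: [[0.46, 0.888, -0.001], [0.888, -0.46, -0.0], [-0.0, -0.0, -1.0]]
force: [-0.3, -2.3, -1.4]
grip_width: 0.139
grasp_force: 35.0
shift [0.0008 0.0036 0.0007] turn [-4.000e-04  1.000e-04 -5.186e-01] now yaw -27.38 pos [ 0.5002 -0.0368  0.2292] t 13.93 F [-0.3 -2.3 -1.4] T [-0.811  0.397  0.01 ] j [-0.69  0.25  0.76  2.04 -0.22  0.92 -0.29] w 12.1 g 35.0
```

```bash
python3 -m pendant '[0,-0.004,0.0015,0,0,0,0.08, 0,-0.004,0.0015,0,0,0,0.16, 0,-0.004,0.0015,0,0,0,0.24, 0,-0.004,0.0015,0,0,0,0.3, 0,-0.004,0.0015,0,0,0,0.3]'
python3 -c "
from h import *
to((.5009,-.0370,.2291),19.3)"
python3 -m pendant '[0,0,0,0,0,0,0.05, 0,0,0,0,0,0,0.1, 0,0,0,0,0,0,0.14, 0,0,0,0,0,0,0.14]'
python3 -c "
from h import *
to((.5009,-.0370,.2291),19.3)"
```

```text
clock: 14.55
tool_pos: [0.5003, -0.0371, 0.2293]
eef_rot: [[0.811, 0.584, -0.0], [0.584, -0.811, 0.001], [0.0, -0.001, -1.0]]
force: [-0.8, -0.2, -1.5]
grip_width: 0.135
grasp_force: 35.0
shift [0.0029 0.0013 0.0011] turn [-2.000e-04 -4.000e-04 -8.171e-01] now yaw -54.24 pos [ 0.5003 -0.0371  0.2293] t 14.55 F [-0.8 -0.2 -1.5] T [-0.032  0.313  0.044] j [-0.77  0.27  0.85  2.05 -0.26  0.93 -0.72] w 11.7 g 35.0
clock: 15.05
tool_pos: [0.5004, -0.0375, 0.2294]
eef_rot: [[0.919, 0.394, 0.0], [0.394, -0.919, 0.0], [0.0, -0.0, -1.0]]
force: [-0.5, -0.4, -1.1]
grip_width: 0.134
grasp_force: 35.0
shift [ 0.0033 -0.0011  0.0015] turn [ 1.000e-04 -2.000e-04 -9.567e-01] now yaw -66.81 pos [ 0.5004 -0.0375  0.2294] t 15.05 F [-0.5 -0.4 -1.1] T [-0.099  0.125 -0.024] j [-0.8   0.29  0.9   2.05 -0.28  0.93 -0.92] w 11.7 g 35.0
```

```bash
for i in 1 2 3; do python3 -m pendant '[0,0,0,0.0015,0,0,0, 0,0,0,0.0015,0,0,0]' | sed -n '2p;4p'; done
```

```text
tool_pos: [0.5003, -0.0377, 0.2291]
force: [0.4, -1.1, -2.1]
tool_pos: [0.5003, -0.0378, 0.2288]
force: [0.6, 0.4, -1.7]
tool_pos: [0.5003, -0.0378, 0.2285]
force: [-0.3, -0.4, -2.0]
```

```bash
python3 -m pendant '[0,0,0,0,0,0,0.05, 0,0,0,0,0,0,0.1, 0,0,0,0,0,0,0.15, 0,0,0,0,0,0,0.15]'
python3 -c "
from h import *
to((.5009,-.0370,.2291),19.3)"
```

```text
clock: 16.3
tool_pos: [0.5003, -0.037, 0.2284]
eef_rot: [[0.986, 0.166, -0.0], [0.166, -0.986, 0.001], [-0.0, -0.001, -1.0]]
force: [0.8, 4.3, -3.3]
grip_width: 0.138
grasp_force: 35.0
shift [ 0.003   0.0005 -0.0037] turn [-3.0000e-04 -3.0000e-04 -1.1082e+00] now yaw -80.44 pos [ 0.5003 -0.037   0.2284] t 16.3 F [ 0.8  4.3 -3.3] T [0.926 0.04  0.121] j [-0.84  0.3   0.95  2.05 -0.31  0.93 -1.13] w 12.0 g 35.0
```

```bash
python3 -m pendant '[0,0,0,0.0015,0,0,0, 0,0,0,0.0015,0,0,0.05, 0,0,0,0.0015,0,0,0.1, 0,0,0,0.0015,0,0,0.15, 0,0,0,0.0015,0,0,0.15]'
python3 -c "
from h import *
to((.5009,-.0370,.2291),19.3)"
python3 -m pendant '[0,0,0,0,0,0,0.05, 0,0,0,0,0,0,0.1, 0,0,0,0,0,0,0.1]'
python3 -c "
from h import *
to((.5009,-.0370,.2291),19.3)"
```

```text
clock: 16.92
tool_pos: [0.5004, -0.037, 0.2283]
eef_rot: [[0.998, -0.069, -0.0], [-0.069, -0.998, 0.001], [-0.0, -0.001, -1.0]]
force: [-1.1, 5.8, 1.2]
grip_width: 0.135
grasp_force: 35.0
shift [ 0.0027 -0.0004 -0.004 ] turn [-7.0000e-04 -6.0000e-04 -1.2585e+00] now yaw -93.96 pos [ 0.5004 -0.037   0.2283] t 16.93 F [-1.1  5.8  1.2] T [1.338 0.347 0.121] j [-0.88  0.32  1.    2.05 -0.34  0.94 -1.34] w 11.7 g 35.0
clock: 17.3
tool_pos: [0.5004, -0.037, 0.2283]
eef_rot: [[0.975, -0.224, -0.0], [-0.224, -0.975, 0.001], [-0.001, -0.001, -1.0]]
force: [0.3, 6.0, 0.7]
grip_width: 0.135
grasp_force: 35.0
shift [ 0.0026 -0.0006 -0.004 ] turn [-8.0000e-04 -6.0000e-04 -1.3585e+00] now yaw -102.97 pos [ 0.5004 -0.037   0.2283] t 17.3 F [0.3 6.  0.7] T [1.455 0.276 0.049] j [-0.91  0.34  1.04  2.05 -0.36  0.94 -1.47] w 11.8 g 35.0
```

```bash
cat > m.py <<'E'
from h import *
T=[];F=[]
for i in range(4):
    s=observe();T.append(s["torque"]);F.append(s["force"])
    if i<3: camera("top")
M=s["eef_rot"];print("yaw",round(np.degrees(np.arctan2(M[1][1],M[0][1])),2),"z",round(s["tool_pos"][2],4),"T",np.round(np.mean(T,0),3),"F",np.round(np.mean(F,0),1),"j3,7",np.round([s["joints"][2],s["joints"][6]],2),"t",s["clock"])
E
python3 m.py; for i in 1 2 3; do python3 -m pendant '[0,0,0,0,0,0,0.05, 0,0,0,0,0,0,0.1, 0,0,0,0,0,0,0.1]' >/dev/null; python3 m.py; done
```

```text
yaw -102.9 z 0.2283 T [1.474 0.309 0.062] F [-0.2  6.1  0.8] j3,7 [ 1.04 -1.47] t 17.45
yaw -111.9 z 0.2283 T [1.53  0.337 0.084] F [-1.   6.3  1. ] j3,7 [ 1.07 -1.61] t 17.975
yaw -120.9 z 0.2283 T [1.517 0.264 0.085] F [-0.6  6.4  1. ] j3,7 [ 1.11 -1.74] t 18.5
yaw -129.89 z 0.2283 T [1.568 0.191 0.071] F [0.4 6.3 1.2] j3,7 [ 1.15 -1.87] t 19.025
```

```bash
python3 -m pendant '[0,-0.0026,-0.0024,0,0,0,0.04, 0,-0.0026,-0.0024,0,0,0,0.04]' >/dev/null; python3 m.py;  for i in 1 2 3 4; do python3 -m pendant '[0,0,0,0,0,0,0.04, 0,0,0,0,0,0,0.04]' >/dev/null; python3 m.py; done
```

```text
yaw -133.47 z 0.2283 T [ 1.323 -0.023  0.098] F [0.4 4.9 0.5] j3,7 [ 1.17 -1.92] t 19.425
yaw -137.06 z 0.2283 T [ 1.407 -0.053  0.094] F [0.6 5.8 0.6] j3,7 [ 1.18 -1.97] t 19.825
yaw -140.66 z 0.2283 T [ 1.396 -0.051  0.074] F [0.9 5.7 0.4] j3,7 [ 1.2  -2.02] t 20.225
yaw -144.25 z 0.2283 T [ 1.412 -0.093  0.078] F [ 1.4  5.3 -0. ] j3,7 [ 1.21 -2.07] t 20.625
yaw -147.85 z 0.2283 T [ 1.413 -0.161  0.076] F [ 0.7  5.8 -0.3] j3,7 [ 1.22 -2.12] t 21.025
```

```bash
for i in 1 2 3 4 5; do python3 -m pendant '[0,0,0,0,0,0,0.04, 0,0,0,0,0,0,0.04]' >/dev/null; python3 m.py; done
```

```text
yaw -151.45 z 0.2284 T [ 1.449 -0.164  0.093] F [ 1.6  5.7 -0.1] j3,7 [ 1.24 -2.17] t 21.425
yaw -155.05 z 0.2283 T [ 1.449 -0.191  0.099] F [ 1.1  5.4 -0.1] j3,7 [ 1.25 -2.22] t 21.825
yaw -158.65 z 0.2284 T [ 1.475 -0.247  0.094] F [ 1.3  5.6 -0.1] j3,7 [ 1.26 -2.27] t 22.225
yaw -162.25 z 0.2284 T [ 1.452 -0.271  0.085] F [ 1.9  5.4 -0. ] j3,7 [ 1.28 -2.32] t 22.625
yaw -165.85 z 0.2283 T [ 1.461 -0.301  0.086] F [ 1.6  5.5 -1. ] j3,7 [ 1.29 -2.37] t 23.025
```

Turned 185° so far, and joint 7 is near its end. I'll release, go back half a turn around the bar, and regrip.

```bash
python3 -m pendant '[60,0,0,0,0,0,0, 60,0,0,0,0,0,0, 60,0,0,0,0,0,0, 60,0,0,0,0,0,0]'
python3 m.py
python3 -m pendant '[60,0,0,0,0,0,-0.11, 60,0,0,0,0,0,-0.22, 60,0,0,0,0,0,-0.33, 60,0,0,0,0,0,-0.44, 60,0,0,0,0,0,-0.55, 60,0,0,0,0,0,-0.66]' >/dev/null
python3 m.py
```

```text
clock: 23.52
tool_pos: [0.5001, -0.0373, 0.2282]
eef_rot: [[0.242, -0.97, -0.0], [-0.97, -0.242, -0.0], [0.0, 0.0, -1.0]]
force: [0.0, 0.4, 0.1]
grip_width: 0.502
grasp_force: 0.0
yaw -166.02 z 0.2281 T [ 0.041  0.128 -0.028] F [-0.1  0.1 -0.1] j3,7 [ 1.29 -2.38] t 23.675
yaw -106.8 z 0.2283 T [-0.038  0.166 -0.006] F [-0.  -0.1  0.1] j3,7 [ 1.04 -1.54] t 24.575
```

```bash
python3 -m pendant '[60,0,0,0,0,0,-0.11, 60,0,0,0,0,0,-0.22, 60,0,0,0,0,0,-0.33, 60,0,0,0,0,0,-0.44, 60,0,0,0,0,0,-0.55, 60,0,0,0,0,0,-0.66, 60,0,0,0,0,0,-0.77, 60,0,0,0,0,0,-0.88]' >/dev/null
python3 m.py
python3 -m pendant '[60,0,0,0,0,0,-0.11, 60,0,0,0,0,0,-0.22, 60,0,0,0,0,0,-0.33, 60,0,0,0,0,0,-0.46, 60,0,0,0,0,0,-0.46]' >/dev/null
python3 m.py
python3 -c "
from h import *
to((.5001,-.0373,.2283),14.0)
c=camera('scene');save(c,'s5.png',(290,170,410,260),6.5)"
```

```text
yaw -27.77 z 0.228 T [-0.133  0.11  -0.026] F [ 0.1 -0.  -0.2] j3,7 [ 0.75 -0.3 ] t 25.725
yaw 13.64 z 0.2281 T [-0.1    0.037  0.006] F [-0.3  0.2  0.2] j3,7 [0.62 0.38] t 26.5
shift [-0.0008 -0.0005 -0.0012] turn [-0.0002  0.     -0.004 ] now yaw 13.64 pos [ 0.5002 -0.0371  0.2281] t 26.5 F [-0.4  0.1  0.3] T [-0.053 -0.011  0.012] j [-0.57  0.23  0.62  2.04 -0.17  0.92  0.38] w 59.9 g 0.0
```

View pics/s5.png

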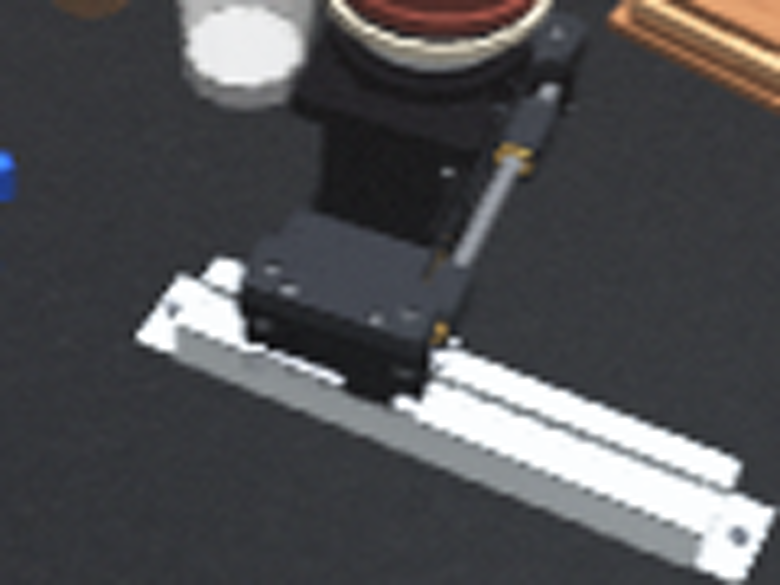

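The finger sits on the near side of the stop at (340,300) with nothing disturbed. Next I'll regrip and go on tightening in small steps.

```bash
python3 -m pendant '[0,0,0,0,0,0,-0.004, 0,0,0,0,0,0,-0.004, 0,0,0,0,0,0,-0.004, 0,0,0,0,0,0,-0.004, 0,0,0,0,0,0,-0.004, 0,0,0,0,0,0,-0.004]' 35
python3 m.py;  for i in 1 2 3; do python3 -m pendant '[0,0,0,0,0,0,0.03, 0,0,0,0,0,0,0.03]' >/dev/null; python3 m.py; done
```

```text
clock: 27.3
tool_pos: [0.5004, -0.0369, 0.2283]
eef_rot: [[-0.248, 0.969, 0.001], [0.969, 0.248, 0.0], [-0.0, 0.001, -1.0]]
force: [2.1, 0.1, -1.6]
grip_width: 0.133
grasp_force: 35.0
yaw 14.35 z 0.2283 T [ 0.015 -0.473  0.058] F [ 2.2  0.6 -1.7] j3,7 [0.62 0.39] t 27.45
yaw 11.7 z 0.2282 T [ 0.107 -0.84   0.103] F [ 4.1  0.8 -3.2] j3,7 [0.63 0.35] t 27.85
yaw 9.03 z 0.2282 T [ 0.142 -1.127  0.104] F [ 5.5  0.8 -5.1] j3,7 [0.64 0.3 ] t 28.25
yaw 6.34 z 0.2282 T [ 0.15  -1.175  0.16 ] F [ 5.1  1.1 -5.6] j3,7 [0.64 0.26] t 28.65
```

```bash
for i in 1 2 ; do python3 -m pendant '[0,0,0,0,0,0,0.02, 0,0,0,0,0,0,0.02]' >/dev/null; python3 m.py; done
```

```text
yaw 4.55 z 0.2281 T [ 0.134 -1.19   0.244] F [ 5.8  0.8 -5.9] j3,7 [0.65 0.23] t 29.05
yaw 2.75 z 0.2281 T [ 0.119 -1.236  0.264] F [ 5.9  0.8 -6.4] j3,7 [0.65 0.2 ] t 29.45
```

The torque rises steadily to 0.26 N m, which implies about 45 to 65 N of clamping and is finger-tight. Release and retreat.

```bash
python3 -m pendant '[50,0,0,0,0,0,0, 50,0,0,0,0,0,0, 50,0,0,0,0,0,0, 50,0,0,0,0,0,0, 50,0,0,-0.1,0,0,0, 50,0,0,-0.3,0,0,0, 50,0,0,-0.6,0,0,0, 50,0,0,-0.9,0,0,0]'
python3 -m pendant '[60,-0.3,-0.3,0,0,0,0, 60,-0.6,-0.6,0,0,0,0, 60,-0.9,-0.7,0,0,0,0, 60,-0.9,-0.7,0,0,0,0, 60,-0.9,-0.7,0,0,0,0]'
python3 - <<'E'
from h import *
c=camera("top")
print("bar",bar(c,(.5007,-.037),zlo=.05,r=.03,ztop=.072))
W=pts(c);z=W[...,2]
mk=(abs(W[...,0]-.5)<.06)&(abs(W[...,1]-.013)<.02)&(z>.034)&(z<.05);v,u=np.nonzero(mk);print("kerb",plane(c,u,v,.042).mean(0))
for t in ["tumbler_a","jigger","bitters"]:
    for m in masks_of(t,c)[:2]: print(t,round(m["confidence"],2),np.round(np.nanmedian(W[m["region"]],0),3))
c=camera("scene");save(c,"s6.png",(280,130,440,250),5)
E
```

```text
clock: 30.45
tool_pos: [0.4997, -0.0373, 0.4099]
eef_rot: [[-0.046, 0.999, -0.0], [0.999, 0.046, -0.0], [-0.0, -0.0, -1.0]]
force: [1.4, -0.1, 0.5]
grip_width: 0.569
grasp_force: 0.0
clock: 31.08
tool_pos: [0.3668, -0.2262, 0.4083]
eef_rot: [[-0.04, 0.999, 0.001], [0.999, 0.04, 0.001], [0.001, 0.001, -1.0]]
force: [0.3, 0.6, 0.9]
grip_width: 0.691
grasp_force: 0.0
bar (102, array([ 0.50006858, -0.03538528]), np.float64(94.87168433920851), ((499.8347473144531, -35.3450927734375), (12.05020809173584, 45.65707015991211), 0.15141794085502625), np.float64(0.0710085359298227))
kerb [0.49153373 0.01350831 0.042     ]
tumbler_a 0.69 [ 0.615 -0.246  0.038]
tumbler_a 0.66 [0.633 0.139 0.022]
jigger 0.6 [0.435 0.385 0.057]
jigger 0.57 [0.633 0.137 0.02 ]
bitters 0.62 [0.616 0.221 0.07 ]
```

View pics/s6.png

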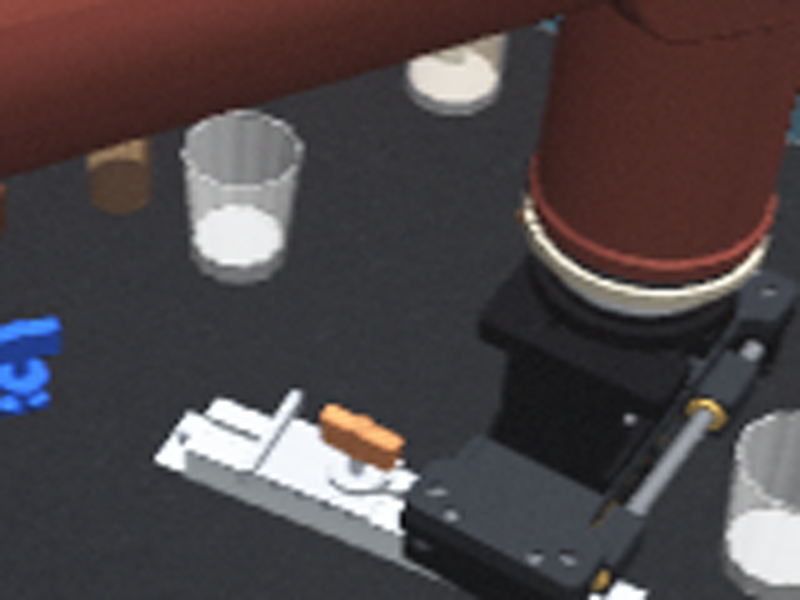

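The bar stands upright over the fork at (360,435) with the washer on the stop's foot. The stop is within about 1 mm of its place, and the glasses, jigger and bottle have not moved.

```bash
python3 -c "
from bench import *
print(finish_job())"
```

```text
the job is handed in; nothing more can be done
None
```

I handed the job in at about 31 s; no verdict came back. The T-bolt is home in the fork, turned crosswise under the lips and clamped at an estimated 45–65 N (from knob torque). The stop is within about 1 mm of its place, and the glasses, jigger and bitters bottle are where they were.

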